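# Let the dryer ball out of the dispenser

## Task

A dryer ball and a lint-roller refill wait in the two lanes of the dispenser on the laundry counter. Press the lever beside the ball's lane fully down with the fingertips, so that its lid lifts, and keep it down until the ball has rolled out and lies still in the tray; then ease the lever up over two seconds or more, so that the lid comes down gently to fully shut without slamming, and move clear. Work the lid by its lever only: do not touch the lids, the ball or the refill, do not open the other lane, and leave everything else on the counter where it stands.

Things in the scene. Friction and masses are not known exactly. Their poses are not given: they have to be found in the camera images.
- dispenser: Fixed two-lane dryer-ball dispenser of pale wood with a steel ramp, 355 mm long (x), 170 wide (y), 148 high. Origin: under its middle, on the counter; -x is its front (to the robot), +y its left lane, -y its right. Lanes are open-topped, 76 mm wide, centred at y = +-41 mm. Hoppers at the rear (x 0 to 163 mm, walls 148 mm high); each lane's lid parts its hopper from its tray in front.
- ball_center (a point): Centre of the dryer ball, grey wool, 64 mm in diameter, about 60 g; it lies behind the lid in one of the two hoppers (left or right at random). The lid must be lifted almost fully (over 0.85 rad) for it to pass.
- ball: The same dryer ball; this origin lies on its surface and turns as it rolls.
- roll_center (a point): Centre of the lint-roller refill, a paper roll with a cardboard core, 64 mm in diameter, 60 mm long, lying across the other hopper behind its lid; it must stay there.
- roll: The same refill roll; this origin lies on its round surface.
- tray_left (a point): Middle of the left (+y) lane's catch tray, on the ramp, 110 mm before the dispenser's origin. Trays: x = -178 to -40 mm, walls 75 mm, front lip 58 mm high. The ramp slopes down 10 degrees to the front, 50 mm high at x = -10 mm. Once the lid is up the ball rolls out by itself in about a second and rests at the front lip, its centre about 145 mm before the origin.
- lever_left (a joint): Angle of the left lane's steel lever, outside the left (+y) wall: 0 up (at rest), 0.32 rad fully down. Pivot along y at x = 0, 85 mm above the counter; its front end goes down 45 mm in all. A spring and the lid's weight drive it up when let go: about 3 N on the pad starts it, 5 to 6 N holds it down. Geared to the lid: lid angle = 3.44 x lever angle.
- pad_left (a point): Centre of the top of the left lever's black pressing pad, 46 x 46 mm, 8 mm thick, 138 mm ahead (-x) of the dispenser's origin and 119 mm to its left (+y); about 110 mm above the counter at rest, 65 mm fully down. The space above the pad is free; the tray's wall is 11 mm beside it.
- lid_left (a joint): Angle of the left lane's steel lid (70 mm wide, 92 mm long, hinged along y at its top edge 134 mm above the counter, 9 mm behind the origin): 0 shut, 1.1 rad fully lifted, then level and pointing to the front. If the lever is let go the lid slams at about 6 rad/s; eased down evenly over 2 s it moves at about 0.5 rad/s.
- lid_left_edge (a point): Middle of the left lid's free lower edge.
- tray_right (a point): Middle of the right (-y) lane's catch tray, on the ramp, 110 mm before the dispenser's origin. Trays: x = -178 to -40 mm, walls 75 mm, front lip 58 mm high. The ramp slopes down 10 degrees to the front, 50 mm high at x = -10 mm. Once the lid is up the ball rolls out by itself in about a second and rests at the front lip, its centre about 145 mm before the origin.
- lever_right (a joint): Angle of the right lane's steel lever, outside the right (-y) wall: 0 up (at rest), 0.32 rad fully down. Pivot along y at x = 0, 85 mm above the counter; its front end goes down 45 mm in all. A spring and the lid's weight drive it up when let go: about 3 N on the pad starts it, 5 to 6 N holds it down. Geared to the lid: lid angle = 3.44 x lever angle.
- pad_right (a point): Centre of the top of the right lever's black pressing pad, 46 x 46 mm, 8 mm thick, 138 mm ahead (-x) of the dispenser's origin and 119 mm to its right (-y); about 110 mm above the counter at rest, 65 mm fully down. The space above the pad is free; the tray's wall is 11 mm beside it.
- lid_right (a joint): Angle of the right lane's steel lid (70 mm wide, 92 mm long, hinged along y at its top edge 134 mm above the counter, 9 mm behind the origin): 0 shut, 1.1 rad fully lifted, then level and pointing to the front. If the lever is let go the lid slams at about 6 rad/s; eased down evenly over 2 s it moves at about 0.5 rad/s.
- lid_right_edge (a point): Middle of the right lid's free lower edge.
- detergent: Loose bystander to leave alone: white detergent bottle, 72 mm across, 200 mm high; origin at its underside.
- cup: Loose bystander to leave alone: white plastic measuring cup, 64 mm across, 60 mm high; origin at its underside.
- soap: Loose bystander to leave alone: white bar of soap, 55 x 85 x 30 mm; origin at its underside.
- jar: Loose bystander to leave alone: jar with a steel cap, 68 mm across, 85 mm high; origin at its underside.
- brush: Loose bystander to leave alone: brush lying on the counter, its length along its x; origin at its underside.
- spray: Loose bystander to leave alone: amber spray bottle with a black head, 60 mm across, 174 mm high; origin at its underside.
Things that resemble listed ones, but are neither listed nor needed, are in the scene too. Leave any blue or yellow look-alike of the ball alone.

How it is judged (in metres and radians):
On the way, in this order (a step that is already met when the one before it is completed fails the run):
1. the lid of the ball's lane is lifted by its lever (((y of ball_center in the frame of dispenser above 0 m and value of joint lid_left above 0.5 rad) or (y of ball_center in the frame of dispenser below 0 m and value of joint lid_right above 0.5 rad))), for 0.05 s.
2. the ball lies in its tray while the lid is still held up (((y of ball_center in the frame of dispenser above 0 m and value of joint lid_left above 0.85 rad and x of ball_center in the frame of dispenser below -0.125 m and linear speed of ball below 0.05 m/s) or (y of ball_center in the frame of dispenser below 0 m and value of joint lid_right above 0.85 rad and x of ball_center in the frame of dispenser below -0.125 m and linear speed of ball below 0.05 m/s))), for 0.3 s.
3. the lid is shut again (((y of ball_center in the frame of dispenser above 0 m and value of joint lid_left below 0.06 rad and x of ball_center in the frame of dispenser below -0.125 m) or (y of ball_center in the frame of dispenser below 0 m and value of joint lid_right below 0.06 rad and x of ball_center in the frame of dispenser below -0.125 m))), for 0.2 s.
At the end, for the whole second after the job is handed in: The ball is still, in the tray of its lane (centre 125 to 170 mm before the dispenser's origin, below 75 mm height); both lids are shut (below 0.06 rad), both levers up (below 0.02 rad); the refill is still in its hopper (x of ball_center in the frame of dispenser between -0.17 and -0.125 m and z of ball_center in the frame of dispenser below 0.075 m and linear speed of ball below 0.04 m/s and x of roll_center in the frame of dispenser between -0.005 and 0.16 m and value of joint each of lid_left, lid_right below 0.06 rad and value of joint each of lever_left, lever_right below 0.02 rad); the robot touches nothing.
It fails at once if a lid slams (falls faster than 2 rad/s) (velocity of joint any of lid_left, lid_right below -2 rad/s).
It fails at once if the lid of the refill's lane is opened (over 0.15 rad) ((y of ball_center in the frame of dispenser above 0 m and value of joint lid_right above 0.15 rad) or (y of ball_center in the frame of dispenser below 0 m and value of joint lid_left above 0.15 rad)).
It fails at once if the robot touches a lid (contact force between any of the arm, the fingers and lid_left above 1 N or contact force between any of the arm, the fingers and lid_right above 1 N).
It fails at once if the robot touches or lifts the ball or the refill (contact force between any of the arm, the fingers and ball above 0.3 N or contact force between any of the arm, the fingers and roll above 0.3 N or height (world z) of any of ball_center, roll_center above 0.16 m).
It fails at once if a bystander is moved by more than 15 mm, lifted or tipped (distance of any of detergent, cup, soap, jar, brush, spray from where it was at the start of the episode above 0.015 m or angle between any of detergent, cup, soap, jar, brush, spray's own z axis and vertical above 0.35 rad).
It also fails if it takes over 40 s, if anything falls off the work surface, if the arm or the gripper's body presses on something with over 40 N, if the wrist force passes 120 N, or if a joint passes its speed limit or range.

## Robot

A 6-joint arm with a two-finger parallel gripper is mounted at the origin on the work surface. World frame = base frame: x ahead of the robot, y to its left, z up, the work surface at z = 0. Lengths are in m, angles in degrees, forces in N, time in s.
With the tool pointing down it reaches from about 0.35 to 0.875 m from the base axis. Payload 4.2 kg.
Tool frame: the origin (TCP) lies midway between the tips of the shut fingers; the grasp point (between the pads) lies 19 mm behind it; z points along the fingers, y is the line along which they close (so a half turn about z gives the same grasp; the last joint's range is limited). The gripper opens to 87 mm and grips with 3 to 60 N. Pads are 19 mm wide; open, the fingers measure 117 mm over their backs; the gripper's body (75 mm by 190 mm) begins 51 mm behind the grasp point.
Start: joints at [87.067, 22.042, 0.453, 0, -68.411, -14.817], TCP at [0.191, 0.595, 0.223] pointing down, gripper open.
Joint ranges: [-179.83, 179.83], [-69.29, 118.12], [-61.27, 80.66], [-181.25, 117.63], [-171.15, -9.14], [-177.46, 177.46]. Speed limits (degrees/s): [159.86, 159.86, 180, 180, 180, 180].

## Interface

Orientations are given as a 3x3 rotation matrix whose columns are the frame's x, y, z axes.
In Python, from station import r, cams gives the robot as it stands.
- The arm moves only by the tool play_rows, never from a script. Its argument "commands" is text: rows parted by semicolons, each of 6 numbers parted by spaces: the shift along the world's x, y, z normalised to -1 to 1, where 1 is 30 mm, then the turn, a rotation vector about the world's x, y, z normalised to -1 to 1, where 1 is 0.15 rad. A call has 1 to 20 rows; each row shifts and turns the commanded pose from where the row before left it; what a row does not reach is not made up. A row lasts 1/10 s, in which the tool goes at most 50 mm and 8.59 degrees, less where a joint would pass 70% of its speed; a pose out of reach is approached as far as the arm can. A call with a number of a shift or a turn outside -1 to 1 is refused whole. A call with a gripper value outside its range is refused whole. "grip" is the finger opening in mm, from 0 to 87, set as the call begins (left out, the last holds). The fingers move at their own pace and stop on an object; the grip force is fixed at half the most. Time passes only in rows, so rows that do not move let the fingers close. It gives the time, the measured TCP pose, the force, the opening and the grip force at its end, in the units of the state.
- r.sense(): the state, without advancing time (a new reading comes with each control period).
- cams.capture(name): name is "scene" or "top"; returns (picture, depth): 420x560x3 uint8, blue, green, red; 420x560 float32, m along the optical axis (not along the pixel's ray), 0 where there is no reading.
- cams.camera_info(name): a dict with "mtx" (3x3 intrinsics, pixels), "k1" (the pictures are not rectified: a ray, as slopes to the right and down, at radius r is drawn at 1 + k1 r^2 times it, then the intrinsics apply), "R" (3x3) and "t" (3): a world point X has camera coordinates R X + t. Camera axes: x right, y down, z forward; pixel columns grow to the right and rows downward; lengths in m; the calibration is good to about 2 mm. A picture is of the moment at which its call begins. camera_info takes no time and is no camera call.
- r.finish_job(): hands the job in; it is judged then, once.
The state is a dict: "time_s": time; "joints": joint angles; "joint_velocities": joint speeds; "effort": joint torques, N m; "tcp_pos": TCP position; "ee_rot": TCP orientation; "wrist_force": force on the tool from outside, world axes, zero at the start; "moment": the same for the moment, N m; "gripper_width": opening from 0.0 (shut) to 1.0 (fully open); "gripper_force": force on a finger pad.
Only numpy, scipy, OpenCV 4.12 (cv2) and the standard library are available. Lean on these libraries where they do the work, as an engineer would, in place of code of your own. Each camera call takes 0.05 s, during which the arm holds its last target. There are 200 camera calls.

## Working session

There is one attempt and no reset: what is moved stays moved. The work goes in short steps, Python scripts to look and compute and a tool call to move; the robot and the scene stay as the last step left them, time stands still between calls to the robot, and variables do not carry over. Pictures are saved under pics/ and viewed, at most 10 in all, crops included, and the job is handed in when it is done.

Besides the shell and the picture viewer there is one more tool, called after ">>>" as name(argument=value, ...), one argument or row to a line, values as JSON. play_rows: Moves the arm, as the interface text tells. Scaled input: -1 to 1 covers 30 mm each way for a shift and 0.15 rad each way for a turn. Its arguments: {"type":"object","properties":{"commands":{"type":"string"},"grip":{"type":"number"}},"required":["commands"]}

```bash
mkdir -p pics; cat > h.py <<'E'
import numpy as np, cv2
from station import r, cams
def pts(name, uv, depth):
    c=cams.camera_info(name); K=np.array(c["mtx"]); R=np.array(c["R"]); t=np.array(c["t"])
    uv=np.asarray(uv,float).reshape(-1,1,2)
    n=cv2.undistortPoints(uv,K,np.array([c["k1"],0,0,0.])).reshape(-1,2)
    d=np.array([depth[int(v),int(u)] for u,v in uv[:,0]])
    return (np.c_[n,np.ones(len(n))]*d[:,None]-t)@R
E
python3 - <<'E'
from h import *
for n in ("scene","top"):
    p,d=cams.capture(n); cv2.imwrite(f"pics/{n}.png",p); np.savez(f"{n}.npz",p=p,d=d)
    c=cams.camera_info(n); print(n,-np.array(c["R"]).T@np.array(c["t"]))
s=r.sense(); print(s["time_s"],s["ee_rot"],s["wrist_force"])
E
```

```text
scene [1.02784527 0.10604264 0.8710954 ]
top [ 0.39305936 -0.03121903  1.43531849]
0.1 [[ 9.52335816e-01 -3.05051181e-01 -5.20280138e-04]
 [-3.05051611e-01 -9.52333890e-01 -1.91736355e-03]
 [ 8.94136086e-05  1.98468628e-03 -9.99998027e-01]] [-0.03860944 -0.03327338 -0.47512242]
```

View pics/scene.png

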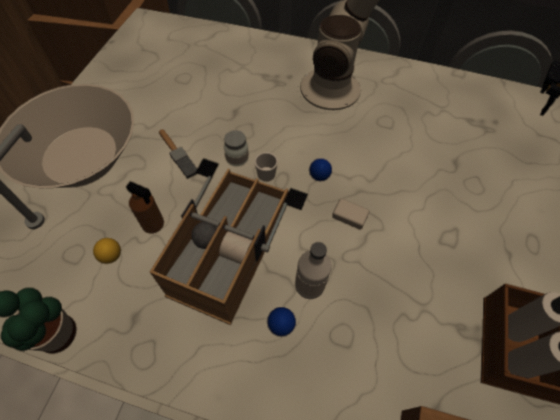

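View pics/top.png

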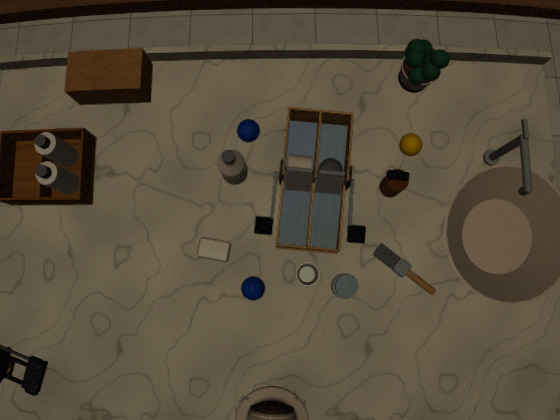

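The ball is the dark sphere at top-view (330,168), in the right lane with the roll beside it at (299,163). The right pad is at about (356,234). The jar at (345,286) and the brush head at (390,260) are close to it.

```bash
python3 - <<'E'
from h import *
z=np.load("top.npz"); p,d=z["p"],z["d"]
m=(p.max(2)<30).astype(np.uint8)
n,l,st,ce=cv2.connectedComponentsWithStats(m)
for i in range(1,n):
    x,y=ce[i]
    if st[i,4]>60 and 230<x<420 and 130<y<300: print("dark",ce[i],st[i],pts("top",[ce[i]],d))
for k,uv in dict(ball=(331,168),roll=(299,163),frontL=(279,247),frontR=(338,251),rearL=(291,110),rearR=(351,114),jar=(345,285),brush=(390,259),brush2=(378,248),spray=(397,177),cup=(307,275),padR=(356,234),padL=(263,225)).items(): print(k,pts("top",[uv],d).round(3))
z=np.load("scene.npz");p2,d2=z["p"],z["d"]
for uv in [(297,199),(207,168)]: print("scene pad",pts("scene",[uv],d2).round(3))
cv2.imwrite("pics/crop.png",cv2.resize(p[90:310,220:440],None,fx=2.7,fy=2.7,interpolation=cv2.INTER_CUBIC))
E
```

```text
dark [393.10601719 180.35243553] [380 170  29  27 349] [[ 0.63650974 -0.31872179  0.12697084]]
dark [263.29347826 225.07971014] [255 217  18  17 276] [[0.52571998 0.01542498 0.109321  ]]
dark [355.96153846 233.76223776] [347 225  18  18 286] [[ 0.50191913 -0.22184665  0.10484222]]
ball [[ 0.67  -0.159  0.123]]
roll [[ 0.685 -0.077  0.117]]
frontL [[ 0.475 -0.024  0.01 ]]
frontR [[ 0.461 -0.181  0.046]]
rearL [[ 0.821 -0.058  0.141]]
rearR [[ 0.807 -0.212  0.148]]
jar [[ 0.371 -0.193  0.091]]
brush [[ 0.439 -0.328  0.013]]
brush2 [[ 0.47  -0.295  0.011]]
spray [[ 0.636 -0.318  0.176]]
cup [[ 0.398 -0.1    0.005]]
padR [[ 0.501 -0.221  0.113]]
padL [[0.526 0.016 0.109]]
scene pad [[0.532 0.022 0.11 ]]
scene pad [[ 0.507 -0.217  0.109]]
```

View pics/crop.png

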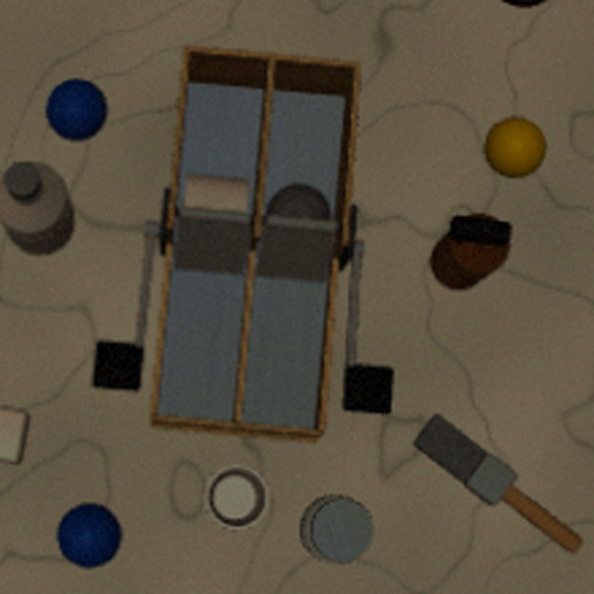

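>>> play_rows(
  commands="0.3 -0.9 0 0 0 0.07;0.3 -0.9 0 0 0 0.07;0.3 -0.9 0 0 0 0.07;0.3 -0.9 0 0 0 0.07;0.3 -0.9 0 0 0 0.07;0.3 -0.9 0 0 0 0.07;0.3 -0.9 0 0 0 0.07;0.3 -0.9 0 0 0 0.07;0.3 -0.9 0 0 0 0.07;0.3 -0.9 0 0 0 0.07;0.3 -0.9 0 0 0 0.07;0.3 -0.9 0 0 0 0.07;0.3 -0.9 0 0 0 0.07;0.3 -0.9 0 0 0 0.07;0.3 -0.9 0 0 0 0.07;0.3 -0.9 0 0 0 0.07;0.3 -0.9 0 0 0 0.07;0.3 -0.9 0 0 0 0.07;0.3 -0.9 0 0 0 0.07;0 0 0 0 0 0",
  grip=0,
)

```text
time_s: 2.1
tcp_pos: [0.3614, 0.08, 0.2222]
ee_rot: [[0.993, -0.114, -0.001], [-0.114, -0.993, -0.001], [-0.001, 0.001, -1.0]]
wrist_force: [0.2, -0.2, -0.5]
gripper_width: 0.006
gripper_force: 0.0
```

>>> play_rows(
  commands="0.39 -0.83 0 0 -0.1 0;0.39 -0.83 0 0 -0.1 0;0.39 -0.83 0 0 -0.1 0;0.39 -0.83 0 0 -0.1 0;0.39 -0.83 0 0 -0.1 0;0.39 -0.83 0 0 -0.1 0;0.39 -0.83 0 0 -0.1 0;0.39 -0.83 0 0 -0.1 0;0.39 -0.83 0 0 -0.1 0;0.39 -0.83 0 0 -0.1 0;0.38 -0.83 0 0 -0.1 0;0.38 -0.83 0 0 -0.1 0;0 0 -0.6 0 0 0;0 0 -0.6 0 0 0;0 0 -0.6 0 0 0;0 0 0 0 0 0",
)

```text
time_s: 3.7
tcp_pos: [0.4994, -0.2157, 0.1655]
ee_rot: [[0.979, -0.109, 0.173], [-0.111, -0.994, 0.002], [0.171, -0.021, -0.985]]
wrist_force: [-0.5, 0.9, -0.0]
gripper_width: 0.005
gripper_force: 0.0
```

```bash
python3 - <<'E'
from h import *
p,d=cams.capture("scene"); q,_=cams.capture("top")
f=lambda a:cv2.resize(a,None,fx=2.2,fy=2.2,interpolation=cv2.INTER_CUBIC)
cv2.imwrite("pics/c2.png",np.hstack([f(p[110:290,130:310]),f(q[130:310,250:430])]))
E
```

```text
(no output)
```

View pics/c2.png

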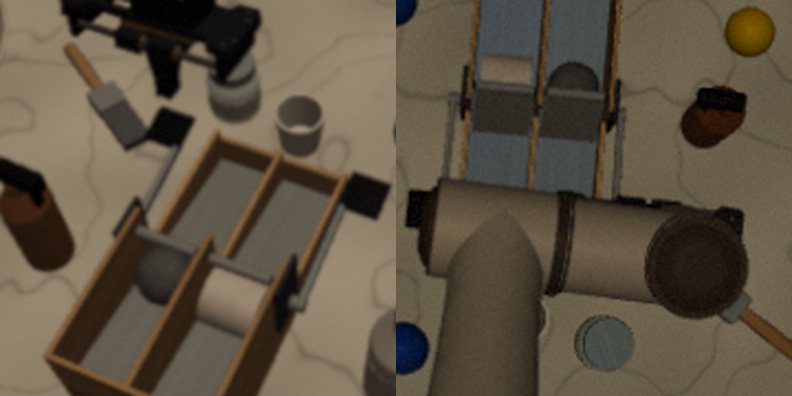

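The closed fingers stand over the right pad (left half, about (165,90)). Everything around it looks undisturbed, so I'm pressing down now.

>>> play_rows(
  commands="0 -0.1 -0.3 0 0 0;0 0 -0.3 0 0 0;0 0 -0.3 0 0 0;0 0 -0.3 0 0 0;0 0 -0.3 0 0 0;0 0 -0.13 0 0 0;0 0 -0.13 0 0 0;0 0 -0.13 0 0 0;0 0 -0.13 0 0 0;0 0 -0.13 0 0 0;0 0 -0.13 0 0 0;0 0 -0.13 0 0 0;0 0 -0.13 0 0 0;0 0 -0.13 0 0 0;0 0 -0.13 0 0 0;0 0 0 0 0 0",
)

```text
time_s: 5.4
tcp_pos: [0.5014, -0.2195, 0.0838]
ee_rot: [[0.978, -0.109, 0.179], [-0.11, -0.994, 0.0], [0.178, -0.02, -0.984]]
wrist_force: [-0.1, -0.7, 1.2]
gripper_width: 0.01
gripper_force: 0.1
```

```bash
python3 - <<'E'
from h import *
p,d=cams.capture("scene")
print(r.sense()["wrist_force"])
cv2.imwrite("pics/c3.png",cv2.resize(p[110:290,130:310],None,fx=3.2,fy=3.2,interpolation=cv2.INTER_CUBIC))
E
```

```text
[ 0.10481632  0.47660459 -0.49904166]
```

View pics/c3.png

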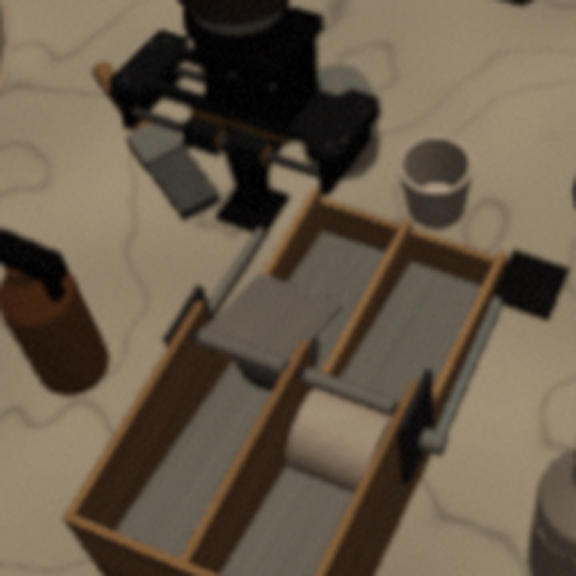

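The right lid at (270,315) is mostly lifted and the fingers are on the pad. I'll press the rest of the way.

>>> play_rows(
  commands="0 0 -0.12 0 0 0;0 0 -0.12 0 0 0;0 0 -0.12 0 0 0;0 0 -0.12 0 0 0;0 0 -0.12 0 0 0;0 0 -0.1 0 0 0;0 0 0 0 0 0;0 0 0 0 0 0;0 0 0 0 0 0;0 0 0 0 0 0;0 0 0 0 0 0;0 0 0 0 0 0;0 0 0 0 0 0;0 0 0 0 0 0;0 0 0 0 0 0;0 0 0 0 0 0;0 0 0 0 0 0;0 0 0 0 0 0;0 0 0 0 0 0;0 0 0 0 0 0",
)

```text
time_s: 7.45
tcp_pos: [0.5041, -0.2198, 0.0659]
ee_rot: [[0.977, -0.107, 0.185], [-0.109, -0.994, -0.001], [0.184, -0.019, -0.983]]
wrist_force: [-2.5, 1.6, 11.6]
gripper_width: 0.005
gripper_force: 6.0
```

```bash
python3 - <<'E'
from h import *
p,d=cams.capture("scene"); q,_=cams.capture("top")
print(r.sense()["wrist_force"])
f=lambda a:cv2.resize(a,None,fx=2.2,fy=2.2,interpolation=cv2.INTER_CUBIC)
cv2.imwrite("pics/c4.png",np.hstack([f(p[110:290,130:310]),f(q[130:310,250:430])]))
E
```

```text
[-2.34741402  1.91880034 12.41951389]
```

View pics/c4.png

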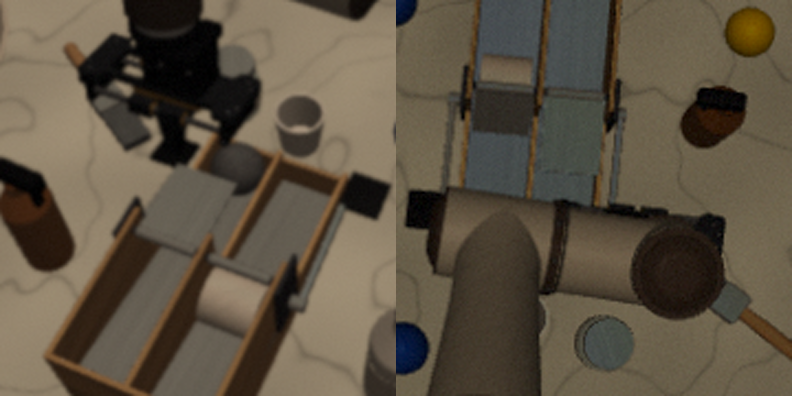

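The ball rests at the front lip of the right tray (left half, (238,168)). The lid is level and the refill is still in its hopper. I'll wait another second, then ease the lever up.

>>> play_rows(
  commands="0 0 0 0 0 0;0 0 0 0 0 0;0 0 0 0 0 0;0 0 0 0 0 0;0 0 0 0 0 0;0 0 0 0 0 0;0 0 0 0 0 0;0 0 0 0 0 0;0 0 0 0 0 0;0 0 0 0 0 0;0 0 0.05 0 0 0;0 0 0.05 0 0 0;0 0 0.05 0 0 0;0 0 0.05 0 0 0;0 0 0.05 0 0 0;0 0 0.05 0 0 0;0 0 0.05 0 0 0;0 0 0.05 0 0 0;0 0 0.05 0 0 0;0 0 0.05 0 0 0",
)

```text
time_s: 9.55
tcp_pos: [0.5013, -0.2196, 0.0786]
ee_rot: [[0.978, -0.108, 0.179], [-0.11, -0.994, -0.0], [0.178, -0.02, -0.984]]
wrist_force: [1.8, 0.2, 4.5]
gripper_width: 0.003
gripper_force: 1.9
```

>>> play_rows(
  commands="0 0 0.05 0 0 0;0 0 0.05 0 0 0;0 0 0.05 0 0 0;0 0 0.05 0 0 0;0 0 0.05 0 0 0;0 0 0.05 0 0 0;0 0 0.05 0 0 0;0 0 0.05 0 0 0;0 0 0.05 0 0 0;0 0 0.05 0 0 0;0 0 0.05 0 0 0;0 0 0.05 0 0 0;0 0 0.05 0 0 0;0 0 0.05 0 0 0;0 0 0.05 0 0 0;0 0 0.05 0 0 0;0 0 0.05 0 0 0;0 0 0.05 0 0 0;0 0 0.05 0 0 0;0 0 0.05 0 0 0",
)

```text
time_s: 11.55
tcp_pos: [0.5012, -0.2195, 0.1086]
ee_rot: [[0.978, -0.108, 0.179], [-0.11, -0.994, 0.0], [0.178, -0.02, -0.984]]
wrist_force: [2.1, -0.2, 1.7]
gripper_width: 0.002
gripper_force: 1.2
```

>>> play_rows(
  commands="0 0 0.05 0 0 0;0 0 0.05 0 0 0;0 0 0.05 0 0 0;0 0 0.05 0 0 0;0 0 0.05 0 0 0;0 0 0.05 0 0 0;0 0 0.05 0 0 0;0 0 0.05 0 0 0;0 0 0.05 0 0 0;0 0 0.05 0 0 0;0 0 0.05 0 0 0;0 0 0.05 0 0 0",
)

```text
time_s: 12.75
tcp_pos: [0.5013, -0.2196, 0.1267]
ee_rot: [[0.978, -0.108, 0.179], [-0.11, -0.994, 0.0], [0.178, -0.02, -0.984]]
wrist_force: [-0.3, 0.1, -0.4]
gripper_width: 0.004
gripper_force: 0.0
```

Contact has ended above the pad's rest height. I'm lifting clear.

>>> play_rows(
  commands="0 0 0.4 0 0 0;0 0 0.6 0 0 0;0 0 0.6 0 0 0;0 0 0.6 0 0 0;0 0 0.6 0 0 0;-0.3 0 0.3 0 0 0;-0.3 0 0.3 0 0 0;0 0 0 0 0 0;0 0 0 0 0 0;0 0 0 0 0 0",
)

```text
time_s: 13.75
tcp_pos: [0.4829, -0.2195, 0.2278]
ee_rot: [[0.978, -0.108, 0.178], [-0.11, -0.994, 0.0], [0.177, -0.02, -0.984]]
wrist_force: [1.0, 0.3, -0.0]
gripper_width: 0.004
gripper_force: 0.0
```

```bash
python3 - <<'E'
from h import *
p,d=cams.capture("scene")
cv2.imwrite("pics/c5.png",cv2.resize(p[110:290,130:310],None,fx=3.2,fy=3.2,interpolation=cv2.INTER_CUBIC))
E
```

```text
(no output)
```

View pics/c5.png

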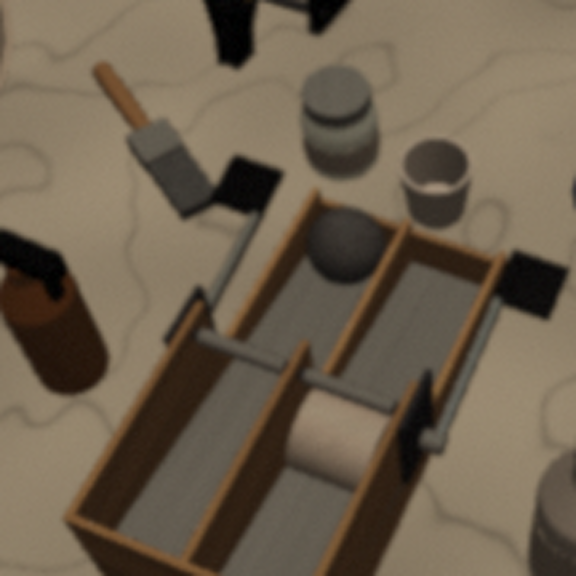

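The ball is at the front lip (345,245), both lids are shut, and the right pad is back at its starting pixel (about (207,168) in the full picture). The gripper is clear of everything.

```bash
python3 -c "
from h import *
print(r.finish_job())"
```

```text
the job is handed in; nothing more can be done
None
```

I handed the job in at about 14 s: the last picture shows the ball resting in the right tray, both lids shut, the refill still in its hopper and the gripper clear, but no verdict was returned.

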